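# Load a board pallet into the spring hold-down jig

### The job

Load the small board pallet into the hold-down jig without picking anything up: with one fingertip press the jig's thumb bar down so that its spring-closed hold-down frame stays open, and meanwhile with the other fingertip push the pallet along its track under the open frame until it is fully home against the end stop. Then draw back and let the frame close on the pallet. Do not lift or tip the pallet, and leave the other things on the bench where they are.

Things in the scene. Friction and masses are not known exactly. Their poses are not given: they have to be found in the camera images.
- jig: Hold-down jig, fixed: aluminium base plate 260 x 82 x 12 mm. Origin on the bench under the track's centre line; x along the track in the loading direction, y left, z up. Track floor 12 mm above the bench, x -155 to +105 mm, between two guide rails (inner faces y = -31 and +31, 5 mm thick, tops z = 20 mm).
- stop_face (a point): Middle of the foot of the end stop's face, on the track floor at jig (85, 0, 12) mm; axes as the jig's. The stop is a steel block across the track, top 25 mm above the bench. The pallet is home when its front touches this face.
- hinge (a point): Middle of the hold-down frame's hinge axis, at jig (55, 40, 34) mm; the axis runs along jig x between brackets at x = 13 to 97 mm (tops z = 42). The frame is a steel plate with a window, 60 mm long (jig x 25 to 85), 4 mm thick; shut, it reaches across the track to y = -32 mm. Below x = 13 mm the track is open above.
- thumb_bar: Flat steel bar, 235 x 22 x 5 mm, parallel to the track on its left, fixed to the frame by two cranks (jig x 30 and 80). Origin: its centre, 33 mm from the hinge axis; x along the bar. Covers jig x -150 to +85 mm. Press its flat top from above anywhere at jig x below 10 mm; a fingertip can slide along it. Frame shut: it covers jig y 62 to 83 mm, rising outwards, top z 32 to 40 mm.
- bar_front (a point): Centre of the thumb bar's cross-section 25 mm from its front end. Pressed, the bar swings about the hinge and tilts down outwards. A fingertip whose inner side is at jig y = 60 mm and whose end is at z = 24 / 19 / 17 mm opens the frame 0.5 / 0.7 / 0.8 rad; at y = 66 mm: z = 23 / 17 / 14 mm. Open 0.7 rad the bar covers jig y 57 to 78 mm. Holding it takes about 4 to 9 N.
- hold_down (a joint): Opening of the spring-closed frame, rad. 0: shut, nothing under it (free edge 7 mm below a pallet's top, so a pallet is blocked); about 0.10: shut, level on a pallet; 0.85: open stop. A pallet passes freely above 0.3. The spring shuts it when the thumb bar is let go. At 0.7 its free edge is 73 mm above the bench.
- pallet: Loose aluminium tray, 76 (x) x 60 (y) x 16 mm, about 0.2 kg, with one green circuit board in it. Origin: centre of its underside; x along the track. Starts on the track in front of the frame, 1 mm play to each rail. Push on its upright rear wall (x = -38, 12 to 28 mm above the bench). Home: origin at jig x = 47, rear wall at jig x = 9 mm.
- amber_tape: Bystander: roll of amber tape, 73 mm across, 14 mm high, lying to the right of the jig.
- nippers: Bystander: blue-handled nippers, 48 x 111 x 12 mm, lying to the right of the jig.
- tweezers: Bystander: tweezers, 15 x 129 x 9 mm, lying to the left of the jig.
- brass_weight: Bystander: turned brass weight, 40 mm across, 58 mm high, standing to the right.
- parts_bin: Bystander: small blue parts bin, 84 x 58 x 38 mm, to the right.
- flux_bottle: Bystander: slim bottle with a red spout, 43 mm across, 130 mm high, standing to the left behind the jig.
- driver: Bystander: orange-handled screwdriver, 25 x 176 x 25 mm, lying to the right near the front edge.
Mind the look-alikes: they are no part of the job. What is shaped like the pallet but yellow is not meant.

How it is judged:
By the outcome, as a careful person would: the job done as asked, in the order asked, and still so for the second after the job is handed in, with the robot touching nothing.
It also fails if it takes over 40 s, if anything falls off the work surface, if the arm or the gripper's body presses on something with over 40 N, if the wrist force passes 120 N, or if a joint passes its speed limit or range.

### The arm

A 6-joint arm with a two-finger parallel gripper is mounted at the origin on a cart in front of the work surface, level with it; the furniture and walls round the work are solid. World frame = base frame: x ahead of the robot, y to its left, z up, the work surface at z = 0. Lengths are in mm, angles in rad, forces in N, time in s.
With the tool pointing down it reaches from about 300 to 850 mm from the base axis. Payload 4.2 kg.
Tool frame: the origin (TCP) lies between the finger pads; the fingertips stand tip_extent ahead of it and the grasp point (between the pads) lies 2 mm behind it (tip_extent is the distance from the TCP to the fingertips, in mm); z points along the fingers, y is the line along which they close (so a half turn about z gives the same grasp; the last joint's range is limited). The gripper opens to 91 mm and grips with 3 to 60 N. Pads are 32 mm wide; open, the fingers measure 118 mm over their backs; the gripper's body (76 mm by 178 mm) begins 60 mm behind the grasp point.
Start: joints at [1.111, 0.32, 1.565, -0, 1.257, -0.02], TCP at [244.815, 520.295, 230.976] pointing down, gripper open.
Joint ranges: [-3.11, 3.11], [-0.84, 2.01], [0.21, 2.61], [-1.34, 4.49], [0.05, 2.63], [-2.56, 2.56]. Speed limits (rad/s): [2.57, 2.57, 3.14, 3.14, 3.14, 3.14].

### API

Orientations are given as a 3x3 rotation matrix whose columns are the frame's x, y, z axes.
In Python, from bench import * gives the robot as it stands.
- The arm moves only by the tool send_rows, never from a script. Its argument "targets" is a list of rows, each a list of 3 entries, a list of its own where there are three numbers: the closure, from 0 (fully open) to 1 (shut), then the shift along the tool's x, y, z in mm, then the turn about the tool's z in rad. A call has 1 to 12 rows; each row is the pose to reach, as a shift and turn from the pose commanded when the call began, along the tool's axes at that moment; what a row does not reach only later rows make up. A row lasts 1/10 s, in which the tool goes at most 50 mm and 8.59 degrees, less where a joint would pass 70% of its speed; a pose out of reach is approached as far as the arm can. A call with a gripper value outside its range is refused whole. The fingers move at their own pace and stop on an object; "squeeze" is the grip in N (left out, the last holds). Time passes only in rows, so rows that repeat a pose let the fingers close. It gives the time, the measured TCP pose, the force, the opening and the grip force at its end, in the units of the state.
- state(): the state, without advancing time (a new reading comes with each control period).
- capture(name): name is "side" or "top" or "wrist"; returns a dict with "pixels" (400x640x3 uint8, red, green, blue), "fovy" (degrees; the focal length in pixels is half the picture's height over the tangent of half this angle, whatever the lens; pixels are square), "cx", "cy" (the principal point, pixels), "cam_to_world" (4x4, takes a point from camera to world coordinates); the wrist camera has in their place "T_tool_cam" (4x4, takes a point from camera to tool coordinates, whose origin is the TCP and whose axes are the flange's). Camera axes: x right, y down, z forward; pixel columns grow to the right and rows downward; lengths in mm; the calibration is good to about 2 mm. A picture is of the moment at which its call begins: read the wrist's pose just before it. There is no depth.
- sign_off(): hands the job in; it is judged then, once.
The state is a dict: "t": time; "joints": joint angles; "joint_velocities": joint speeds; "tau": joint torques, N m; "ee_pos": TCP position; "ee_rot": TCP orientation; "force": force on the tool from outside, world axes, zero at the start; "ft_torque": the same for the moment, N m; "finger_gap": finger opening in mm; "gripper_force": force on a finger pad.
Only numpy, scipy, OpenCV 4.12 (cv2) and the standard library are available. Lean on these libraries where they do the work, as an engineer would, in place of code of your own. Each camera call takes 0.05 s, during which the arm holds its last target. There are 200 camera calls.

## Working session

There is one attempt and no reset: what is moved stays moved. The work goes in short steps, Python scripts to look and compute and a tool call to move; the robot and the scene stay as the last step left them, time stands still between calls to the robot, and variables do not carry over. Pictures are saved under pics/ and viewed, at most 10 in all, crops included, and the job is handed in when it is done.

Besides the shell and the picture viewer there is one more tool, called after "Call:" as name([rows], argument=value, ...), one row to a line, values as JSON. send_rows: Moves the arm, as the interface text tells. Its arguments: {"type":"object","properties":{"targets":{"type":"array"},"squeeze":{"type":"number"}},"required":["targets"]}

```bash
mkdir -p pics
python3 - <<'E'
from bench import *
import cv2,numpy as np
s=state()
for k in ("t","joints","ee_pos","ee_rot","force","finger_gap"):print(k,np.round(s[k],3).tolist())
print([k for k in s])
for n in("top","side","wrist"):
    c=capture(n);cv2.imwrite(f"pics/{n}0.png",c["pixels"][:,:,::-1])
    print(n,c["fovy"],c["cx"],c["cy"],np.round(c.get("cam_to_world",c.get("T_tool_cam")),4).tolist())
    np.savez(f"pics/{n}0.npz",**c)
print(s.get("tip_extent")); import bench; print([x for x in dir(bench) if x[0]!='_'])
E
ls
```

```text
t 0.0
joints [1.111, 0.32, 1.566, -0.0, 1.257, -0.02]
ee_pos [244.623, 519.85, 230.129]
ee_rot [[-0.905, 0.426, -0.001], [0.426, 0.905, -0.002], [0.0, -0.002, -1.0]]
force [0.267, 0.028, 0.409]
finger_gap 91.227
['t', 'joints', 'joint_velocities', 'tau', 'ee_pos', 'ee_rot', 'force', 'ft_torque', 'gripper_force', 'finger_gap']
top 43.3987480258018 312.7064049852967 203.70943146674367 [[-0.0218, -0.9878, 0.1541, 353.0163], [-0.9998, 0.0214, -0.0041, -25.3798], [0.0007, -0.1542, -0.988, 1348.859], [0.0, 0.0, 0.0, 1.0]]
side 55.45092206336936 318.8747171212589 197.69179763628455 [[-0.9999, 0.0137, 0.0017, 566.4023], [0.0054, 0.4971, -0.8677, 946.6061], [-0.0127, -0.8676, -0.4971, 607.6087], [0.0, 0.0, 0.0, 1.0]]
wrist 63.697496517784984 322.9238923601362 203.22070068430872 [[0.0, -0.9651, -0.2619, 74.1841], [1.0, 0.0, -0.0002, -0.7508], [0.0002, -0.2619, 0.9651, -153.9097], [0.0, 0.0, 0.0, 1.0]]
None
['PlanningError', 'capture', 'sign_off', 'state', 'tip_extent']
pics
```

View pics/top0.png

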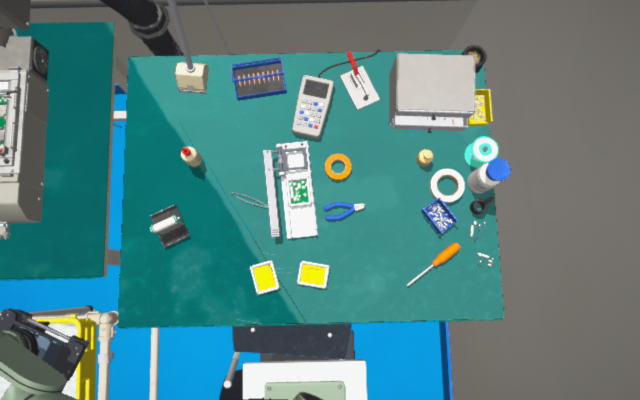

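View pics/side0.png

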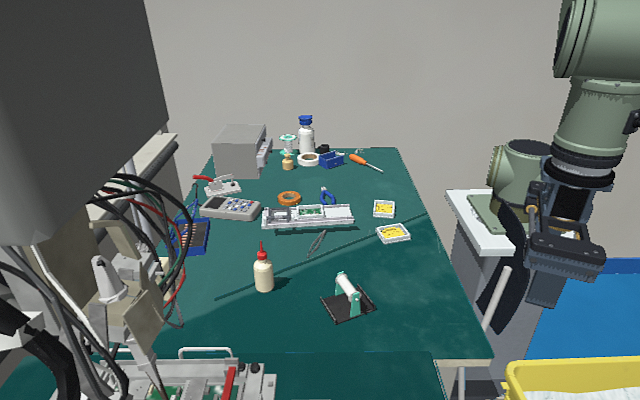

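```bash
python3 -c "
import bench;print(bench.tip_extent)"
```

```text
17.0
```

The top view shows the jig from about (300,238) up to (292,143), with the loading direction up (world +x). The thumb bar is at its left, (268,150)-(275,237), and the shut frame is at (295,157).

Pallet candidates: the tray with the green board on the track at (299,191), and two yellow trays at (264,277) and (313,275). The green one on the track fits the description; the yellow ones are look-alikes. I'll get a coarse pose, then look from the wrist.

```bash
cat > h.py <<'E'
import numpy as np,cv2
from bench import *
def ray(c,uv,T):
    f=200/np.tan(np.radians(c["fovy"])/2)
    d=np.array([(uv[0]-c["cx"])/f,(uv[1]-c["cy"])/f,1.]);return T[:3,3],T[:3,:3]@d
def onz(c,uv,z,T=None):
    o,d=ray(c,uv,c["cam_to_world"] if T is None else T);return o+d*(z-o[2])/d[2]
def proj(c,p,T):
    f=200/np.tan(np.radians(c["fovy"])/2);q=T[:3,:3].T@(np.array(p)-T[:3,3]);return q[:2]/q[2]*f+[c["cx"],c["cy"]]
def wristT(s,c):
    T=np.eye(4);T[:3,:3]=s["ee_rot"];T[:3,3]=s["ee_pos"];return T@c["T_tool_cam"]
E
python3 - <<'E'
from h import *
c=dict(np.load("pics/top0.npz"))
for n,uv,z in(("barfrontL",(264,150),36),("barrearR",(279,236),36),("baseRfront",(309,143),12),("baseRrear",(316,236),12),("baseLrear",(285,238),12),("board",(299,191),25)):print(n,onz(c,uv,z).round(1))
im=c["pixels"][125:250,240:340,::-1];cv2.imwrite("pics/crop.png",cv2.resize(im,None,fx=4.5,fy=4.5,interpolation=cv2.INTER_CUBIC))
E
```

```text
barfrontL [706.8  96.9  36. ]
barrearR [474.2  59.3  36. ]
baseRfront [730.3 -24.4  12. ]
baseRrear [474.3 -37.8  12. ]
baseLrear [470.8  44.9  12. ]
board [594.8   5.1  25. ]
```

View pics/crop.png

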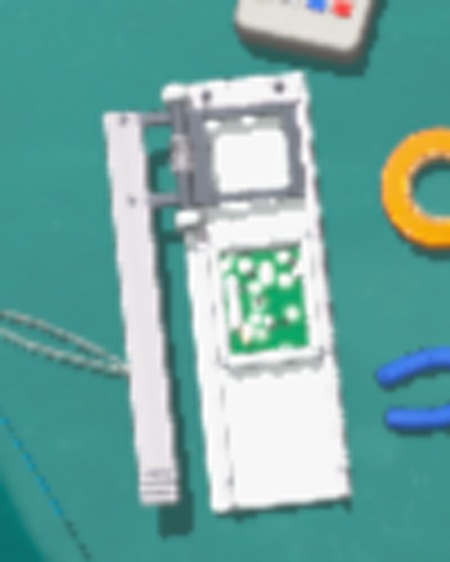

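Confirmed: the green-board tray on the track in front of the frame is the pallet, with its rear wall at crop (275,370). Next I move the wrist over the track behind it.

Call:
send_rows([
  [0,[-42,-33,3],-0.05],
  [0,[-84,-67,6],-0.1],
  [0,[-125,-100,9],-0.15],
  [0,[-167,-134,12],-0.2],
  [0,[-209,-167,15],-0.25],
  [0,[-250,-200,18],-0.3],
  [0,[-292,-234,21],-0.35],
  [0,[-334,-267,24],-0.4],
  [0,[-375,-300,27],-0.45],
  [0,[-417,-334,31],-0.5],
  [0,[-417,-334,31],-0.5],
  [0,[-417,-334,31],-0.5],
])

```text
t: 1.35
ee_pos: [481.3, 37.1, 199.4]
ee_rot: [[-0.998, -0.055, -0.0], [-0.055, 0.998, -0.001], [0.0, -0.001, -1.0]]
force: [-1.2, 0.9, 0.2]
finger_gap: 91.0
gripper_force: 0.0
```

Run:
```python
from h import *
s=state();c=capture("wrist");np.savez("pics/w1.npz",T=wristT(s,c),**c);print(s["t"],s["ee_pos"],s["ee_rot"].round(3) if hasattr(s["ee_rot"],'round') else s["ee_rot"])
cv2.imwrite("pics/w1.png",c["pixels"][:,:,::-1])
```

```text
1.35 [481.26269369  37.13058947 199.35976148] [[-0.998 -0.055 -0.   ]
 [-0.055  0.998 -0.001]
 [ 0.    -0.001 -1.   ]]
```

View pics/w1.png

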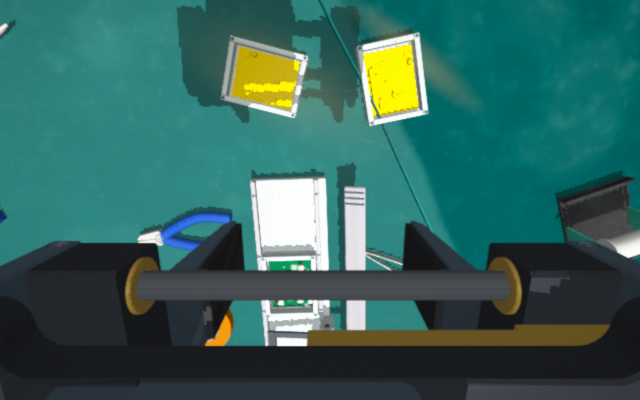

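The wrist view shows jig +x pointing down: the track's rear end is at about (252-326,178), the pallet's rear wall at about (262-318,257), and the bar's rear end at (345-366,187). I'll enlarge it to pick the edges.

Run:
```python
from h import *
c=dict(np.load("pics/w1.npz"))
im=c["pixels"][165:335,235:385,::-1];im=(im*0.8).astype(np.uint8)
g=cv2.createCLAHE(4,(6,6)).apply(cv2.cvtColor(im,cv2.COLOR_BGR2GRAY))
cv2.imwrite("pics/w1c.png",cv2.resize(g,None,fx=3.5,fy=3.5,interpolation=cv2.INTER_CUBIC))
```

```text
(no output)
```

View pics/w1c.png

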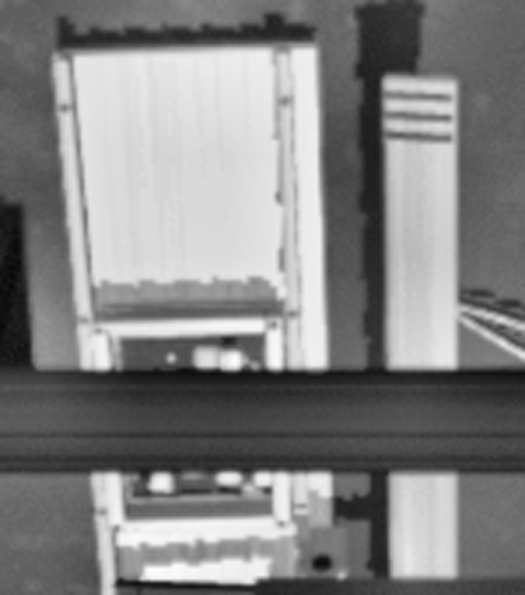

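Run:
```python
from h import *
c=dict(np.load("pics/w1.npz"));T=c["T"]
P=lambda u,v,z:onz(c,(u/3.5+235,v/3.5+165),z,T)[:2]
L=[("bar in",(383,80,32),(388,570,32)),("bar out",(457,80,40),(457,570,40)),("railR in",(74,70,20),(92,290,20)),("railL in",(275,60,20),(287,290,20)),("baseL",(318,55,12),(327,365,12)),("railRout",(53,60,20),(82,330,20))]
for n,a,b in L:
    a=P(*a);b=P(*b);print(n,a.round(1),b.round(1),"yaw",round(float(np.arctan2(*(b-a)[::-1])),4))
for n,a in(("rear L base",(316,45,12)),("rear mid",(185,47,12)),("bar rear",(420,77,36)),("pallet top rear L",(270,320,28)),("pallet top rear R",(95,322,28)),("wall foot",(185,303,12)),("wallfootR",(100,306,12)),("wallfootL",(280,301,12))):print(n,P(*a).round(1))
```

```text
bar in [476.5  58.1] [641.4  71.8] yaw 0.0825
bar out [473.6  78.5] [634.3  93. ] yaw 0.0896
railR in [481.2 -34.3] [552.4 -28.5] yaw 0.0809
railL in [474.7  26.2] [549.   33.5] yaw 0.0986
baseL [474.1  39.2] [578.5  48.2] yaw 0.0859
railRout [478.4 -40.6] [566.5 -31.6] yaw 0.1014
rear L base [471.   38.4]
rear mid [473.8  -1.8]
bar rear [474.1  68.4]
pallet top rear L [556.   28.7]
pallet top rear R [559.7 -26. ]
wall foot [5.588e+02 4.000e-01]
wallfootR [561.4 -27.3]
wallfootL [556.4  31.4]
```

Jig: yaw ≈ 0.087, origin ≈ (628, 10). The pallet's rear wall is at jig x ≈ -70, so the stroke is about 79 mm. I'll hover with the push finger behind the pallet and the other above the bar, gap 54.

Call:
send_rows([
  [0.41,[-15,-2,40],-0.01],
  [0.41,[-30,-3,80],-0.02],
  [0.41,[-46,-5,110],-0.032],
  [0.41,[-46,-5,122],-0.032],
  [0.41,[-46,-5,122],-0.032],
  [0.41,[-46,-5,122],-0.032],
  [0.41,[-46,-5,122],-0.032],
])

```text
t: 2.1
ee_pos: [526.6, 38.8, 79.7]
ee_rot: [[-0.996, -0.092, 0.003], [-0.092, 0.996, 0.0], [-0.003, 0.0, -1.0]]
force: [-0.9, 0.6, -0.1]
finger_gap: 53.6
gripper_force: 0.0
```

Run:
```python
from h import *
s=state();c=capture("wrist");T=wristT(s,c);np.savez("pics/w2.npz",T=T,**c);print(s["t"],s["ee_pos"],s["finger_gap"],np.round(s["force"],1))
cv2.imwrite("pics/w2.png",c["pixels"][:,:,::-1])
R=np.array([[.9962,-.0869],[.0869,.9962]]);print("jig TCP",R.T@(s["ee_pos"][:2]-np.array([628.4,10])), np.arctan2(-s["ee_rot"][1][0],-s["ee_rot"][0][0]))
```

```text
2.1 [526.55871867  38.77081241  79.72066398] 53.583390062078344 [-0.9  0.6 -0.1]
jig TCP [-98.95410086  37.51149067] 0.09258328756580833
```

View pics/w2.png

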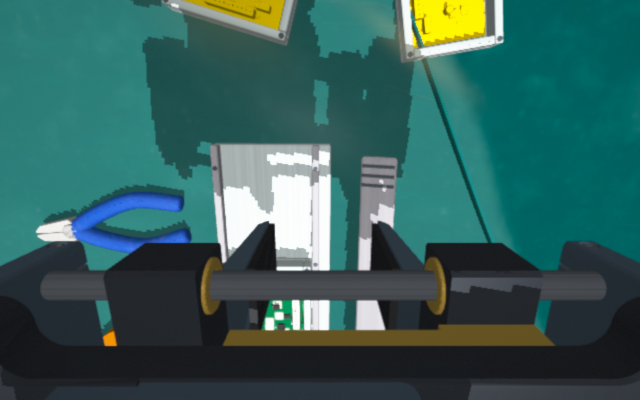

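The fingers straddle correctly: the push finger is over the track near (270,260) and the bar finger over the bar near (380,260). I'll re-measure the jig edges in this closer view.

Run:
```python
from h import *
c=dict(np.load("pics/w2.npz"));T=c["T"];s=state();print(s["t"],np.round(s["ee_pos"],2),np.abs(s["joint_velocities"]).max())
g=cv2.cvtColor(c["pixels"],cv2.COLOR_RGB2GRAY).astype(int)
for v in(150,160,175,200,215):
    d=np.abs(np.diff(g[v,200:420]));print(v,[(int(i)+200,int(d[i])) for i in np.where(d>25)[0]])
R=np.array([[.9962,-.0869],[.0869,.9962]])
J=lambda u,v,z:(R.T@(onz(c,(u,v),z,T)[:2]-np.array([628.4,10]))).round(1)
print("corner R,L rear",J(211,144,12),J(330,144,12),"bar rear in/out",J(361,157,32),J(397,157,40),"railLin",J(313,150,20),J(317,250,20),"railRin",J(220,150,20),"pallet rear rim/foot",J(290,270,28),J(290,260,12))
```

```text
2.15 [526.59  38.65  79.69] 0.005809907565609691
150 [(216, 26), (219, 49), (220, 31), (318, 41), (329, 35), (330, 37)]
160 [(210, 37), (220, 52), (221, 29), (266, 45), (311, 67), (312, 47), (318, 50), (328, 61), (329, 51), (330, 39), (360, 26), (396, 30), (397, 29)]
175 [(218, 28), (221, 50), (222, 30), (277, 54), (294, 51), (318, 44), (326, 51), (329, 50), (330, 90), (331, 34), (395, 30), (396, 29)]
200 [(213, 61), (214, 42), (220, 60), (221, 53), (223, 101), (224, 27), (273, 51), (310, 50), (329, 52), (330, 69), (359, 30)]
215 [(214, 35), (215, 67), (221, 52), (222, 60), (224, 75), (225, 56), (310, 26), (329, 62), (330, 56), (358, 29), (369, 46), (370, 26), (377, 31), (392, 35), (393, 54), (394, 27)]
corner R,L rear [-154.4  -39.2] [-154.9   41.5] bar rear in/out [-148.7   60.6] [-149.8   81.2] railLin [-151.6   30.2] [-80.6  32.9] railRin [-151.3  -30.9] pallet rear rim/foot [-68.8  14.1] [-68.9  12.6]
```

Call:
send_rows([
  [0.41,[0,-3.5,10],0.005],
  [0.41,[0,-3.5,20],0.005],
  [0.41,[0,-3.5,26],0.005],
  [0.41,[0,-3.5,31],0.005],
  [0.41,[0,-3.5,36],0.005],
  [0.41,[0,-3.5,41],0.005],
  [0.41,[0,-3.5,45],0.005],
  [0.41,[0,-3.5,45],0.005],
  [0.41,[0,-3.5,45],0.005],
  [0.41,[0,-3.5,45],0.005],
])

```text
t: 3.15
ee_pos: [527.1, 33.8, 35.5]
ee_rot: [[-0.996, -0.088, 0.002], [-0.088, 0.996, -0.002], [-0.002, -0.002, -1.0]]
force: [-4.0, -5.3, 23.3]
finger_gap: 53.8
gripper_force: 9.9
```

Run:
```python
from h import *
s=state();print(s["t"],np.round(s["ee_pos"],1),s["finger_gap"],np.round(s["force"],1))
R=np.array([[.9962,-.0869],[.0869,.9962]]);print("jig TCP",R.T@(s["ee_pos"][:2]-np.array([628.4,10])), np.arctan2(-s["ee_rot"][1][0],-s["ee_rot"][0][0]))
c=capture("side");t=capture("top")
a=c["pixels"][180:260,240:380,::-1];b=t["pixels"][125:250,240:340,::-1]
a=cv2.resize(a,None,fx=4,fy=4,interpolation=3)
cv2.imwrite("pics/s3.png",a);cv2.imwrite("pics/t3.png",cv2.resize(b,None,fx=4.5,fy=4.5,interpolation=3))
```

```text
3.15 [527.1  33.8  35.5] 53.77649977018614 [-4.  -5.3 23.3]
jig TCP [-98.87259999  32.5092146 ] 0.0882859867748854
```

View pics/s3.png

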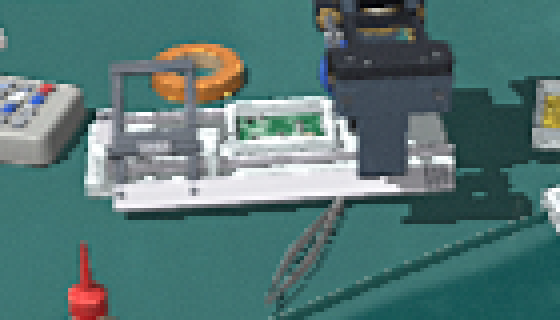

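The side view shows the frame standing open at crop (150,110), with the finger on the bar at (385,170). At 23 N the frame is probably close to its open stop, so I'll ease up slightly.

Call:
send_rows([
  [0.41,[0,1,-2],0],
  [0.41,[0,1,-2],0],
  [0.41,[0,1,-2],0],
])

```text
t: 3.55
ee_pos: [527.2, 35.2, 35.9]
ee_rot: [[-0.996, -0.088, 0.002], [-0.088, 0.996, -0.001], [-0.002, -0.001, -1.0]]
force: [-0.5, -3.3, 10.3]
finger_gap: 53.8
gripper_force: 4.2
```

Call:
send_rows([
  [0.41,[-4,0,0],0],
  [0.41,[-8,0,0],0],
  [0.41,[-12,0,0],0],
  [0.41,[-16,0,0],0],
  [0.41,[-20,0,0],0],
  [0.41,[-25,0,0],0],
  [0.41,[-30,0,0],0],
  [0.41,[-35,0,0],0],
  [0.41,[-40,0,0],0],
  [0.41,[-45,0,0],0],
  [0.41,[-50,0,0],0],
  [0.41,[-55,0,0],0],
])

```text
t: 4.75
ee_pos: [575.6, 41.5, 34.5]
ee_rot: [[-0.996, -0.087, -0.013], [-0.087, 0.996, 0.001], [0.013, 0.002, -1.0]]
force: [-11.4, 2.7, 13.2]
finger_gap: 53.8
gripper_force: 7.2
```

Run:
```python
from h import *
s=state();print(s["t"],np.round(s["ee_pos"],1),s["finger_gap"],np.round(s["force"],1))
R=np.array([[.9962,-.0869],[.0869,.9962]]);print("jig TCP",R.T@(s["ee_pos"][:2]-np.array([628.4,10])))
a=capture("side")["pixels"][180:260,240:380,::-1];b=capture("top")["pixels"][125:235,240:340,::-1]
f=lambda x:cv2.resize(x,(560,320 if x is a else 280),interpolation=3)
b=cv2.rotate(b,cv2.ROTATE_90_CLOCKWISE)
cv2.imwrite("pics/s4.png",np.vstack([f(a),cv2.resize(b[:65],(560,280),interpolation=3)]))
```

```text
4.75 [575.6  41.5  34.5] 53.80961623741669 [-11.4   2.7  13.2]
jig TCP [-49.85837542  35.98607194]
```

View pics/s4.png

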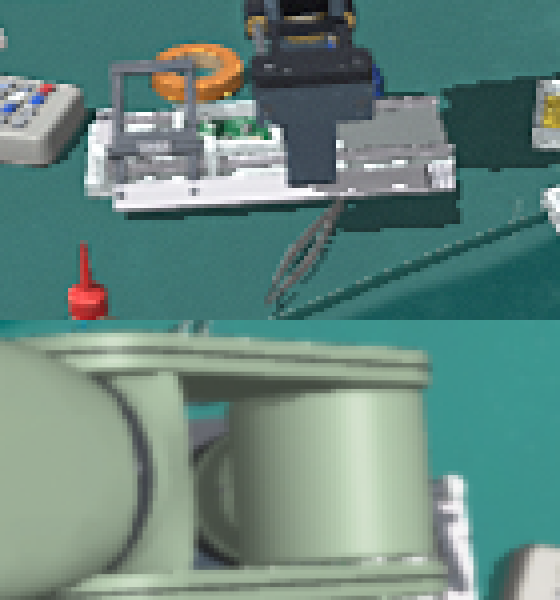

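The frame stays open and the pallet is sliding flat ahead of the finger, with the green board now at crop (235,128). I'll continue the push.

Call:
send_rows([
  [0.41,[-4,-0.3,0],0],
  [0.41,[-8,-0.6,0],0],
  [0.41,[-12,-1,0],0],
  [0.41,[-16,-1.5,0],0],
  [0.41,[-20,-1.5,0],0],
  [0.41,[-24,-1.5,0],0],
  [0.41,[-27,-1.5,0],0],
  [0.41,[-30,-1.5,0],0],
  [0.41,[-32,-1.5,0],0],
  [0.41,[-34,-1.5,0],0],
  [0.41,[-34,-1.5,0],0],
])

```text
t: 5.95
ee_pos: [609.2, 43.4, 34.6]
ee_rot: [[-0.996, -0.087, -0.014], [-0.087, 0.996, 0.002], [0.013, 0.003, -1.0]]
force: [-12.9, 4.1, 14.1]
finger_gap: 54.1
gripper_force: 7.9
```

Run:
```python
from h import *
s=state()
R=np.array([[.9962,-.0869],[.0869,.9962]]);print("jig TCP",R.T@(s["ee_pos"][:2]-np.array([628.4,10])),s["ee_pos"][2],np.round(s["force"],1),np.round(s["ee_rot"],3).tolist())
```

```text
jig TCP [-16.20337847  34.9104808 ] 34.62536174964584 [-12.9   4.1  14.1] [[-0.996, -0.087, -0.014], [-0.087, 0.996, 0.002], [0.013, 0.003, -1.0]]
```

Call:
send_rows([
  [0.41,[-2,0,0],0],
  [0.41,[-4,0,0],0],
  [0.41,[-6,0,0],0],
  [0.41,[-7,0,0],0],
  [0.41,[-7,0,0],0],
])

```text
t: 6.45
ee_pos: [616.3, 44.0, 34.7]
ee_rot: [[-0.996, -0.087, -0.013], [-0.087, 0.996, 0.002], [0.013, 0.003, -1.0]]
force: [-12.1, 3.2, 13.3]
finger_gap: 53.9
gripper_force: 7.7
```

Call:
send_rows([
  [0.41,[-1,0,0],0],
  [0.41,[-2,0,0],0],
  [0.41,[-3,0,0],0],
  [0.41,[-3,0,0],0],
])

```text
t: 6.85
ee_pos: [618.3, 44.2, 34.7]
ee_rot: [[-0.996, -0.087, -0.016], [-0.087, 0.996, 0.002], [0.015, 0.003, -1.0]]
force: [-15.8, 3.2, 14.3]
finger_gap: 53.7
gripper_force: 9.6
```

Call:
send_rows([
  [0.41,[-1,0,0],0],
  [0.41,[-2,0,0],0],
  [0.41,[-3,0,0],0],
  [0.41,[-3,0,0],0],
  [0.41,[-3,0,0],0],
])

```text
t: 7.35
ee_pos: [618.5, 44.2, 34.7]
ee_rot: [[-0.996, -0.087, -0.022], [-0.087, 0.996, 0.001], [0.022, 0.003, -1.0]]
force: [-20.9, 2.3, 19.9]
finger_gap: 54.1
gripper_force: 11.6
```

The force rose by 5 N with no further travel, at jig x = -7 as predicted, so the pallet is home. Now I draw back and release the bar gently.

Call:
send_rows([
  [0.41,[4,0,0],0],
  [0.41,[9,0,0],0],
  [0.41,[14,0,0],0],
  [0.41,[19,0,0],0],
  [0.41,[24,0,-2],0],
  [0.41,[28,0,-5],0],
  [0.41,[30,0,-8],0],
  [0.41,[30,0,-12],0],
  [0.41,[30,0,-16],0],
  [0.41,[30,0,-20],0],
  [0.41,[30,0,-24],0],
  [0.41,[30,0,-28],0],
])

```text
t: 8.55
ee_pos: [597.5, 40.3, 62.6]
ee_rot: [[-0.996, -0.087, -0.002], [-0.087, 0.996, -0.0], [0.002, -0.0, -1.0]]
force: [0.2, -0.5, 0.4]
finger_gap: 53.9
gripper_force: 0.0
```

Call:
send_rows([
  [0.41,[5,0,-20],0],
  [0.41,[20,0,-60],0],
  [0.41,[40,0,-100],0],
  [0.41,[80,0,-120],0],
  [0.41,[120,0,-140],0],
  [0.41,[160,0,-150],0],
  [0.41,[200,0,-150],0],
  [0.41,[200,0,-150],0],
  [0.41,[200,0,-150],0],
])

```text
t: 9.45
ee_pos: [398.6, 23.0, 213.4]
ee_rot: [[-0.996, -0.087, 0.001], [-0.087, 0.996, -0.0], [-0.001, -0.0, -1.0]]
force: [0.6, 0.5, 0.2]
finger_gap: 53.8
gripper_force: 0.0
```

Run:
```python
from h import *
s=state();print(s["t"],np.round(s["ee_pos"],1),np.round(s["force"],1))
a=capture("side")["pixels"][180:255,240:380,::-1];t=capture("top");b=cv2.rotate(t["pixels"][125:250,250:330,::-1],cv2.ROTATE_90_CLOCKWISE)
np.savez("pics/t5.npz",**t)
cv2.imwrite("pics/s5.png",np.vstack([cv2.resize(a,(500,268),interpolation=3),cv2.resize(b,(500,320),interpolation=3)]))
```

```text
9.45 [398.6  23.  213.4] [0.6 0.5 0.2]
```

View pics/s5.png

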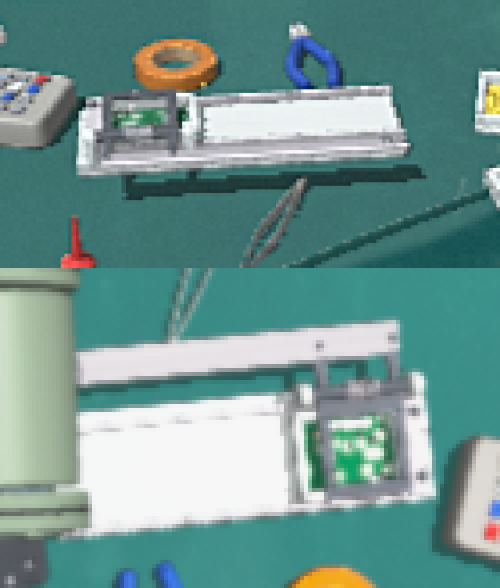

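Run:
```python
from h import *
c=dict(np.load("pics/t5.npz"));R=np.array([[.9962,-.0869],[.0869,.9962]])
for x in(292,298):print(R.T@(onz(c,(295.5,249-x/4),28)[:2]-np.array([628.4,10])))
print(sign_off())
```

```text
[7.1978464  3.07716996]
[11.28617909  2.6523689 ]
the job is handed in; nothing more can be done
None
```

The pallet is home against the end stop, the hold-down frame has closed on it, the arm is clear, and the job is handed in at about 9.6 s on the robot's clock.

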